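# Open a double-latched tackle case

## Task

Open the tackle case that stands on the shelf: swing its front clasp down out of the way, lift the lid by its front lip until it comes up against the safety catch, then slide the catch's tab over and raise the lid past it, and swing the lid well open, without flinging it, so that it stays up. The catch is light: feel for it, never haul the lid against it or ram its tab, and leave the other things on the shelf as they stand.

Things in the scene. Friction and masses are not known exactly. Their poses are not given: they have to be found in the camera images.
- case: Grey plastic tackle case, 170 deep (x) x 300 wide (y) x 150 high, fixed to the shelf. Origin: centre of its underside. Its own -x side is the front, which looks to the robot's right; z up; all other offsets below are mm in these axes with the lid shut. Front wall at x -85, rim at z 120, lid from there to z 150; clear space in front of the front wall except for lip, clasp and catch.
- clasp (a joint): Primary latch, rad: bent steel plate 62 wide on the middle of the case front, pivot line along y at x -102, z 88. 0 = shut: hook over the lip (its top at z 152.5), plate at x -134 to -130 hiding the catch. Grows to 1.6 as its top swings forward and down; needs 1 to 2 N at the thumb lip, stays where left. Below about 1.0 it is still in the way of a finger under the lip.
- thumb (a point): Tip of the clasp's thumb lip (50 wide, 4 thick, 24 long, rising forward at 45 degrees from the clasp's top front edge at x -132, z 152): shut, x -147, z 167. Pushed from behind (lid side) forward, then down, it swings the clasp about its pivot; shut, a fingertip fits behind it above the clasp's hook and the lid.
- lid (a joint): Lid angle, rad: 0 shut, grows to 1.75 as the front swings up and back. Stiff hinge: the lid stays where it is left; raising it takes about 4 to 7 N at the lip. With the clasp open it comes up against the hidden catch at 0.08 to 0.20 rad; the height differs from case to case and is not measured. Freed, it opens all the way.
- hinge (a point): Hinge line of the lid, at its middle, at the back rim: x 85, y 0, z 120. The hinge runs along the case's y.
- lip (a point): Middle of the lower front edge of the lid's pull lip, a flat plate 8 thick and 170 wide (y) that sticks out 27 in front of the front wall: x -112, z 138 to 146. Moves and turns with the lid; 197 from the hinge line. Beneath it the front is clear down to the shelf for |y| over 35, so a tilted fingertip can hook under it from the front.
- catch: Safety catch: steel tongue from the lip's middle. Origin: front of its thumb tab (x -125, y 0, z 120), 12 wide, 20 high, 13 ahead of the lip, its top 8 below the lip's underside. A spring (2 N, 6 N at the end) holds it; it slides 18 along the case's +y to a stop, free past 11. Boxed in sideways unless the lip is within 3 of its stop; must stay over while the lip rises 20. Bends above 18 N.
- mug: Pale ceramic mug, 82 across, 95 high, behind the case. Origin: centre of its underside. Leave it alone.
- canister: Stainless screw-top canister, 84 across, 136 high, behind the case. Origin: centre of its underside. Leave it alone.
- funnel: White plastic funnel, 110 across, 100 high, standing mouth down some way in front of the case. Origin: centre of its underside. Leave it alone.
- clip: Amber plastic spring clip, 75 long, 20 high, lying some way in front of the case. Origin: centre of its underside. Leave it alone.

How it is judged:
By the outcome, as a careful person would: the job done as asked, in the order asked, and still so for the second after the job is handed in, with the robot touching nothing.
It also fails if it takes over 58 s, if anything falls off the work surface, if the arm or the gripper's body presses on something with over 40 N, if the wrist force passes 120 N, or if a joint passes its speed limit or range.

## Robot

A 6-joint arm with a two-finger parallel gripper is mounted at the origin on the work surface. World frame = base frame: x ahead of the robot, y to its left, z up, the work surface at z = 0. Lengths are in m, angles in rad, forces in N, time in s.
With the tool pointing down it reaches from about 0.35 to 0.875 m from the base axis. Payload 4.2 kg.
Tool frame: the origin (TCP) lies on the front face of the gripper's body, between the roots of the fingers; the fingertips stand 73 mm ahead of it and the grasp point (between the pads) lies 54 mm ahead of it (pinch_z is the z of the grasp point in the tool frame, in m); z points along the fingers, y is the line along which they close (so a half turn about z gives the same grasp; the last joint's range is limited). The gripper opens to 85 mm and grips with 20 to 120 N. Pads are 22 mm wide; open, the fingers measure 114 mm over their backs; the gripper's body (76 mm by 85 mm) begins 54 mm behind the grasp point. The pads swing forward as they close: fully open they stand 13 mm farther back than shut.
Start: joints at [1.483, 0.385, 0.008, 0, -1.194, -0.259], TCP at [0.212, 0.588, 0.304] pointing down, gripper open.
Joint ranges: [-3.14, 3.14], [-1.21, 2.06], [-1.07, 1.41], [-3.16, 2.05], [-2.99, -0.16], [-3.1, 3.1]. Speed limits (rad/s): [2.79, 2.79, 3.14, 3.14, 3.14, 3.14].

## Interface

Orientations are given as a 3x3 rotation matrix whose columns are the frame's x, y, z axes.
In Python, from station import * gives the robot as it stands. Calls block until the motion is done:
- move_ptp(position, orientation): joint-space move of the TCP to a pose.
- servo_line(position, rate=0.15, rot=None, max_force=None): straight line of the TCP; rot=None keeps the orientation; rate is the mean speed in m/s. With max_force (N) it stops when the force on the tool has changed by that much, and returns True; else False.
- move_j(angles): joint-space move.
- command_gripper(opening): finger opening in m; the grip force is fixed at half the most; returns when the fingers have stopped.
- dwell(seconds).
- ik(position, orientation): joint angles nearest the present ones, or None.
- sense(): the state.
- read_camera(name): name is "side" or "top" or "wrist"; returns a dict with "frame" (384x512x3 uint8, red, green, blue), "intrinsics" (3x3 intrinsics, pixels), "R" (3x3) and "t" (3): a world point X has camera coordinates R X + t. Camera axes: x right, y down, z forward; pixel columns grow to the right and rows downward; lengths in m; the calibration is good to about 2 mm. A picture is of the moment at which its call begins. There is no depth.
A pose or a line that the arm cannot do raises MotionError and nothing moves.
- close_job(): hands the job in; it is judged then, once.
The state is a dict: "t": time; "joints": joint angles; "joint_vel": joint speeds; "joint_efforts": joint torques, N m; "tool_pos": TCP position; "tcp_rot": TCP orientation; "wrist_force": force on the tool from outside, world axes, zero at the start; "moment": the same for the moment, N m; "width": finger opening in m; "grasp_force": force on a finger pad.
Only numpy, scipy, OpenCV 4.12 (cv2) and the standard library are available. Lean on these libraries where they do the work, as an engineer would, in place of code of your own. Each camera call takes 0.05 s, during which the arm holds its last target. There are 200 camera calls.

## Working session

There is one attempt and no reset: what is moved stays moved. The work goes in short steps, each a Python script; the robot and the scene stay as the last script left them, time stands still between calls to the robot, and variables do not carry over. Pictures are saved under pics/ and viewed, at most 10 in all, crops included, and the job is handed in when it is done.

```bash
mkdir -p pics; ls
python3 - <<'E'
from station import *
import cv2
s=sense();print(s)
for n in("top","side"):
    c=read_camera(n);cv2.imwrite(f"pics/{n}0.png",c["frame"][:,:,::-1]);print(n,c["intrinsics"].tolist(),c["R"].tolist(),c["t"])
E
```

```text
pics
{'t': 0.0, 'joints': array([ 1.48260811e+00,  3.85589969e-01,  6.59431136e-03, -4.91966302e-04,
       -1.19400016e+00, -2.58600746e-01]), 'joint_vel': array([ 4.51654999e-04, -3.86340149e-05, -1.54686160e-03, -4.23687274e-04,
       -6.74130882e-05, -7.10820958e-04]), 'joint_efforts': array([ 1.83671714e-04, -3.92286837e+01,  1.88403797e+01,  4.18612093e+00,
       -4.70003040e-03,  1.36151741e-06]), 'tool_pos': array([0.21225597, 0.58739412, 0.30278995]), 'tcp_rot': array([[ 9.40407254e-01, -3.40049665e-01, -6.49390176e-04],
       [-3.40050264e-01, -9.40404803e-01, -2.15060887e-03],
       [ 1.20624186e-04,  2.24327349e-03, -9.99997477e-01]]), 'wrist_force': array([ 0.04401939,  0.60262261, -0.27278763]), 'moment': array([-0.00417201, -0.04078574,  0.00881011]), 'grasp_force': 0.0, 'width': 0.08531915772391696}
top [[406.6712357311022, 0.0, 258.68412977863125], [0.0, 406.6712357311022, 188.19649744014896], [0.0, 0.0, 1.0]] [[-0.011544846900094576, -0.9996259083863516, -0.024794350017990387], [-0.9950581475588944, 0.013930583951484702, -0.09831185995306738], [0.0986204820851849, 0.02353682462720665, -0.994846731109749]] [-1.03302333e-03  5.80594508e-01  1.20116691e+00]
side [[409.04110445073695, 0.0, 259.1710355163196], [0.0, 409.04110445073695, 195.5451652039307], [0.0, 0.0, 1.0]] [[0.9925706810470971, -0.12045905019960532, 0.017119005540945722], [-0.06947865077182623, -0.6766677540043539, -0.7330030475909565], [0.09988072993640253, 0.7263679287494129, -0.6800099057158354]] [-0.57104634  0.12500507  0.9758892 ]
```

View pics/top0.png

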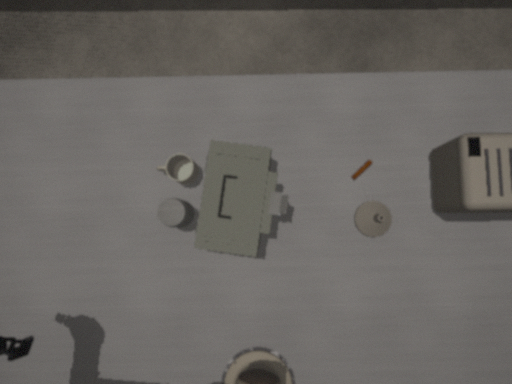

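View pics/side0.png

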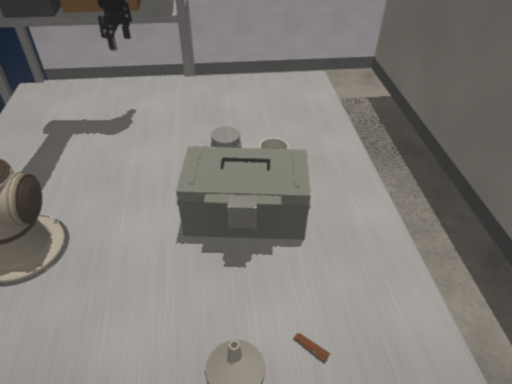

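The top view shows the case lid with corners near (210,142), (271,150), (256,256) and (195,248). The clasp is at about (281,206), so the front faces world -y. The side view agrees, with the clasp at about (242,211). Next I'll measure the lid rectangle.

```bash
cat > h.py <<'E'
from station import *
import numpy as np, cv2
def ray(c,px,z):
    K,R,t=(np.asarray(c[k],float) for k in("intrinsics","R","t"))
    d=R.T@np.linalg.solve(K,[px[0],px[1],1.]);o=-R.T@t
    return o+d*(z-o[2])/d[2]
def proj(c,X):
    p=np.asarray(c["intrinsics"])@(np.asarray(c["R"])@X+c["t"]);return p[:2]/p[2]
E
python3 - <<'E'
from h import *
c=read_camera("top");f=c["frame"]
hsv=cv2.cvtColor(f,cv2.COLOR_RGB2HSV)
for p in[(230,160),(240,230),(265,200),(281,206),(274,185),(300,250),(205,215),(240,254)]:print(p,f[p[1],p[0]],hsv[p[1],p[0]])
s=sense()
big=cv2.resize(f[125:270,185:300],None,fx=5,fy=4,interpolation=cv2.INTER_CUBIC)
big=cv2.resize(f[130:265,185:300],None,fx=4.4,fy=4.4,interpolation=cv2.INTER_CUBIC)
cv2.imwrite("pics/crop.png",np.clip(big[:,:,::-1]*1.6,0,255).astype(np.uint8))
E
```

```text
(230, 160) [103 101  94] [ 23  22 103]
(240, 230) [101 103  93] [ 36  25 103]
(265, 200) [100 103  92] [ 38  27 103]
(281, 206) [96 93 90] [15 16 96]
(274, 185) [100  99  89] [ 27  28 100]
(300, 250) [118 114 111] [ 13  15 118]
(205, 215) [102 102  91] [ 30  28 102]
(240, 254) [93 92 85] [26 22 93]
```

View pics/crop.png

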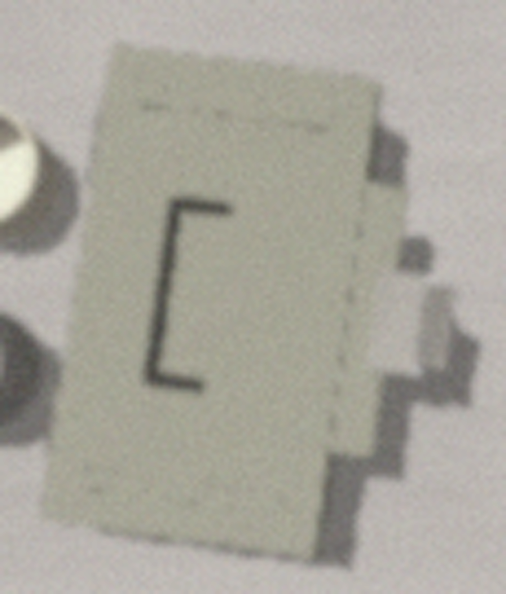

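Run:
```python
from h import *
c=read_camera("top");f=cv2.GaussianBlur(np.mean([read_camera("top")["frame"].astype(np.float32) for _ in range(4)],0),(0,0),.8)
g=(f[...,0]+f[...,1])/2-f[...,2]
m=((g>6.2)*255).astype(np.uint8);m[:130]=0;m[265:]=0;m[:,:190]=0;m[:,300:]=0
m=cv2.morphologyEx(cv2.morphologyEx(m,cv2.MORPH_OPEN,np.ones((3,3))),cv2.MORPH_CLOSE,np.ones((13,13)))
k=cv2.warpAffine(np.pad(np.ones((80,12),np.uint8),((15,15),(49,49))),cv2.getRotationMatrix2D((55,55),-8,1),(110,110))
k=cv2.warpAffine(np.pad(np.ones((12,80),np.uint8),((49,49),(15,15))),cv2.getRotationMatrix2D((55,55),-8,1),(110,110)) if 0 else k
lid=cv2.morphologyEx(m,cv2.MORPH_OPEN,k)
for n,mm in(("mask",m),("lid",lid)):
    cs=max(cv2.findContours(mm,0,2)[0],key=cv2.contourArea)
    r=cv2.minAreaRect(cs);P=cv2.boxPoints(r);print(n,r)
    W=np.array([ray(c,p,.15) for p in P]);print(W.round(4).tolist(),np.linalg.norm(np.diff(W,axis=0),axis=1))
h=np.array([(115,42),(382,78),(314,558),(42,518)])/4.4+[184.6,129.6]
W=np.array([ray(c,p,.15) for p in h]);print("hand",W.round(4).tolist(),np.linalg.norm(np.diff(W,axis=0),axis=1), W.mean(0))
L=np.array([ray(c,np.array(p)/4.4+[184.6,129.6],.146) for p in[(407,184),(374,456)]]);print("lip",L,np.linalg.norm(L[0]-L[1]))
L=np.array([ray(c,np.array(p)/4.4+[184.6,129.6],.167) for p in[(455,288),(443,370)]]);print("thumb",L,np.linalg.norm(L[0]-L[1]))
print("cam",-np.array(c["R"]).T@c["t"])
```

```text
mask ((229.4644775390625, 197.32504272460938), (88.79405212402344, 110.48253631591797), 7.969610214233398)
[[0.4151, 0.2088, 0.15], [0.715, 0.1686, 0.15], [0.6764, -0.0741, 0.15], [0.3799, -0.0281, 0.15]] [0.30261076 0.24574231 0.3000308 ]
lid ((233.59002685546875, 198.8699951171875), (63.07392120361328, 110.4500732421875), 8.130102157592773)
[[0.4061, 0.1634, 0.15], [0.705, 0.1213, 0.15], [0.6771, -0.0509, 0.15], [0.3807, -0.0046, 0.15]] [0.30187475 0.17437667 0.30003812]
hand [[0.7066, 0.1197, 0.15], [0.6809, -0.0476, 0.15], [0.3849, -0.0019, 0.15], [0.4108, 0.1646, 0.15]] [0.16931474 0.29952001 0.16845727] [0.54579779 0.05868006 0.15      ]
lip [[ 0.61441424 -0.06226389  0.146     ]
 [ 0.44618158 -0.03931807  0.146     ]] 0.1697902765781556
thumb [[ 0.54729962 -0.08990091  0.167     ]
 [ 0.49765469 -0.08172806  0.167     ]] 0.05031316877771131
cam [ 0.45925371 -0.03739231  1.25203068]
```

```bash
cat >> h.py <<'E'
C0=np.array([.5458,.0587,0]);YAW=.152
XC=np.array([np.sin(YAW),np.cos(YAW),0]);YC=np.array([-np.cos(YAW),np.sin(YAW),0]);ZC=np.array([0,0,1.])
SGN=1
def W(x,y,z): return C0+(XC*x+YC*y+ZC*z)/1000
def case(p): d=np.asarray(p)-C0;return np.array([d@XC,d@YC,d@ZC])*1000
def rot(phi):
    z=np.cos(phi)*XC-np.sin(phi)*ZC;y=SGN*YC;return np.c_[np.cross(y,z),y,z]
def pose(x,y,z,phi):            # closed fingertip centre (case mm), pitch below horizontal
    R=rot(phi);return W(x,y,z)-.073*R[:,2],R
def clasp(th):                  # fingertip on thumb lip, tool down
    P=np.array([-37*np.cos(th)-74*np.sin(th)-102,-37*np.sin(th)+74*np.cos(th)+88])
    return P[0]+11*np.interp(th,[.4,1.1],[1,-.6]),P[1]
def lift(a,y,rel,ins=15,gap=0,half=11): # finger upper face on lip's lower edge, lid angle a
    e=np.array([85-197*np.cos(a)+18*np.sin(a),120+197*np.sin(a)+18*np.cos(a)])
    phi=rel+a;ax=np.array([np.cos(phi),-np.sin(phi)]);n=np.array([np.sin(phi),np.cos(phi)])
    t=e+ax*ins-n*(half+gap);return pose(t[0],y,t[1],phi)
def F(): return sense()["wrist_force"]
def tip(): s=sense();return case(s["tool_pos"]+.073*s["tcp_rot"][:,2])
E
python3 - <<'E'
import h
from h import *
c=read_camera("top")
print("funnel",case(ray(c,(373,218),.05)),"clip",case(ray(c,(362,170),.01)))
for s in(1,-1):
    h.SGN=s
    L=[("start",pose(-110,0,200,np.pi/2))]+[(f"cl{t}",pose(clasp(t)[0],0,clasp(t)[1],np.pi/2)) for t in(0,.8,1.5)]
    L+=[("pre",lift(0,-52,.7,-30)),("pre2",lift(0,-52,.7,-30,30))]+[(f"l{a}",lift(a,-20,r)) for a,r in((0,.7),(.15,.7),(.5,.55),(1,.35),(1.3,.25),(1.5,.2))]
    for n,(p,R) in L:
        q=ik(p,R);print(s,n,p.round(3),None if q is None else np.round(q,2))
E
```

```text
funnel [-406.00795536   -1.69448651   50.        ] clip [-366.21519332 -145.2947044    10.        ]
1 start [ 0.529 -0.05   0.273] [ 0.21  0.25 -0.27  0.   -1.05 -0.36]
1 cl0 [ 0.526 -0.068  0.235] [ 0.18  0.29 -0.32  0.   -0.96 -0.33]
1 cl0.8 [ 0.519 -0.119  0.186] [ 0.08  0.35 -0.38  0.   -0.84 -0.23]
1 cl1.5 [ 0.518 -0.124  0.129] [ 0.07  0.43 -0.44  0.   -0.71 -0.22]
1 pre [ 0.567 -0.145  0.196] [-0.36  0.55  0.08 -0.86 -1.42  0.49]
1 pre2 [ 0.564 -0.164  0.173] [-0.39  0.59  0.08 -0.85 -1.41  0.54]
1 l0 [ 0.541 -0.106  0.167] [-0.32  0.54 -0.04 -0.89 -1.32  0.55]
1 l0.15 [ 0.542 -0.096  0.204] [-0.23  0.45 -0.05 -0.76 -1.26  0.4 ]
1 l0.5 [ 0.548 -0.061  0.275] [-0.07  0.32 -0.04 -0.56 -1.22  0.11]
1 l1 [0.561 0.026 0.35 ] [ 0.25  0.24 -0.02 -0.22 -1.23 -0.33]
1 l1.3 [0.571 0.093 0.372] [ 0.43  0.26  0.01 -0.02 -1.31 -0.58]
1 l1.5 [0.579 0.14  0.377] [ 0.55  0.32  0.04  0.1  -1.38 -0.72]
-1 start [ 0.529 -0.05   0.273] [ 0.21  0.25 -0.27  0.   -1.05  2.78]
-1 cl0 [ 0.526 -0.068  0.235] [ 0.18  0.29 -0.32  0.   -0.96  2.81]
-1 cl0.8 [ 0.519 -0.119  0.186] [ 0.08  0.35 -0.38  0.   -0.84  2.91]
-1 cl1.5 [ 0.518 -0.124  0.129] [ 0.07  0.43 -0.44  0.   -0.71  2.92]
-1 pre [ 0.567 -0.145  0.196] [-0.36  0.55  0.08 -0.86 -1.42 -2.65]
-1 pre2 [ 0.564 -0.164  0.173] [-0.39  0.59  0.08 -0.85 -1.41 -2.6 ]
-1 l0 [ 0.541 -0.106  0.167] [-0.32  0.54 -0.04 -0.89 -1.32 -2.59]
-1 l0.15 [ 0.542 -0.096  0.204] [-0.23  0.45 -0.05 -0.76 -1.26 -2.74]
-1 l0.5 [ 0.548 -0.061  0.275] [-0.07  0.32 -0.04 -0.56 -1.22 -3.03]
-1 l1 [0.561 0.026 0.35 ] [ 0.25  0.24 -0.02 -0.22 -1.23  2.81]
-1 l1.3 [0.571 0.093 0.372] [ 0.43  0.26  0.01 -0.02 -1.31  2.56]
-1 l1.5 [0.579 0.14  0.377] [ 0.55  0.32  0.04  0.1  -1.38  2.42]
```

Run:
```python
from h import *
command_gripper(0)
move_ptp(*pose(-108,0,230,np.pi/2));t=sense()["t"];f0=F();print(t,f0)
print("down",servo_line(pose(-108,0,159,np.pi/2)[0],.15,max_force=6),tip(),F()-f0)
for th in(0,.2,.4,.6,.8,1.0,1.2,1.35,1.5):
    x,z=clasp(th)
    if th==0:x,z=-126,160
    r=servo_line(pose(x,0,z,np.pi/2)[0],.1,max_force=12);print(th,r,tip().round(1),(F()-f0).round(1))
    if r:break
print(sense()["t"])
for n in("side","wrist"):cv2.imwrite(f"pics/{n}1.png",np.clip(read_camera(n)["frame"][:,:,::-1]*1.5,0,255).astype(np.uint8))
```

```text
3.7333 [-0.58282849  0.59827222 -0.71601535]
down False [-107.67000304   -0.69247774  159.60994922] [-0.0191287  -0.2829228   0.82388326]
0 False [-126.3   -0.5  160.9] [ 1.4 -0.1  1.3]
0.2 False [-142.4    0.2  152.9] [ 1.  -0.9  0.7]
0.4 False [-154.3    0.4  141.1] [ 0.4 -0.8  0.8]
0.6 False [-168.9    0.5  127.5] [ 1.1 -0.6  0. ]
0.8 False [-180.2    0.3  112.7] [ 0.1 -0.7  0.5]
1.0 False [-188.4    0.2   96.7] [ 0.8 -1.   0.7]
1.2 False [-190.9    0.2   80.2] [-0.  -0.4  0.3]
1.35 False [-188.8    0.2   68.1] [ 1.  -1.6  1.2]
1.5 False [-185.     0.2   56.4] [ 0.8 -0.9  0.8]
7.225
```

View pics/side1.png

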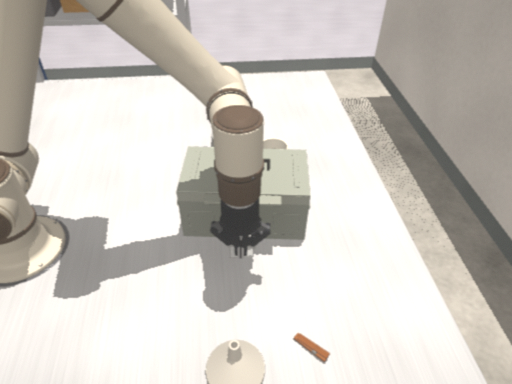

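The side view shows the fingers at (240,250) in front of the case. They hide the clasp, so I'll retreat to the lift approach and look again.

Run:
```python
from h import *
servo_line(pose(-215,0,75,np.pi/2)[0],.2)
p,R=pose(-215,-52,170,.9);servo_line(p,.25,rot=R)
p,R=lift(0,-52,.7,-40,8);servo_line(p,.2,rot=R)
print(sense()["t"],tip(),F())
a=read_camera("side")["frame"][130:280,160:330];b=read_camera("wrist")["frame"]
a=cv2.resize(a,(435,384),interpolation=cv2.INTER_CUBIC);b=cv2.resize(b,(365,384))
cv2.imwrite("pics/two.png",np.clip(np.hstack([a,b])[:,:,::-1]*1.5,0,255).astype(np.uint8))
```

```text
9.075 [-154.67358042  -51.5851415   148.81765034] [ 0.16732209 -0.40519442  0.06805448]
```

View pics/two.png

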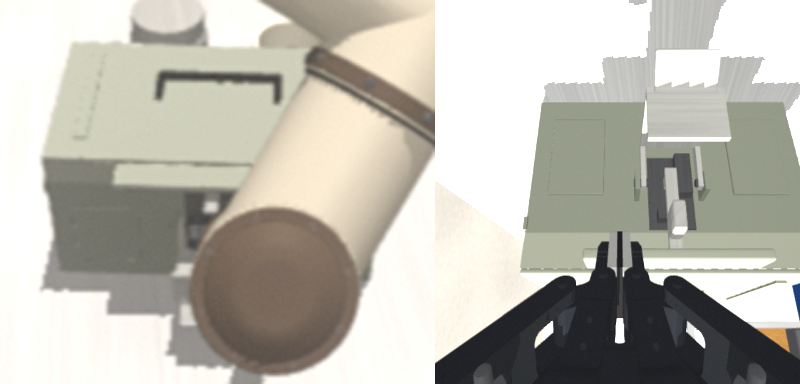

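The clasp is fully open: in the wrist view the catch tab shows at (678,220), with the fingers at (620,240) on its -y side. Next I hook under the lip and feel upward.

```bash
cat >> h.py <<'E'
def Fm(n=3):
    v=[]
    for _ in range(n): dwell(.02);v.append(F())
    f=np.mean(v,0);return np.array([f@XC,f@YC,f@ZC])
E
python3 - <<'E'
from h import *
p,R=lift(0,-52,.7,-40,6);servo_line(p,.1,rot=R)
print("in",servo_line(lift(0,-52,.7,15,6)[0],.1,max_force=6))
f0=Fm(8);print("f0",f0,tip())
g=6
while g>-6:
    g-=.7;servo_line(lift(0,-52,.7,15,g)[0],.03);f=Fm()-f0
    if f[2]<-2:break
print("contact gap",g,f,sense()["t"])
a=0;L=[]
while a<.24:
    a+=.005 if a<.07 else .003
    p,R=lift(a,-52,.7,15,g);servo_line(p,.03,rot=R);f=Fm()-f0;L.append((round(a,3),f[0].round(1),f[2].round(1)))
    if f[2]<-11 or np.hypot(f[0],f[2])>14:break
print(*L,sep="\n");print(sense()["t"],tip(),p)
np.save("st.npy",[g,a,*f0])
E
```

```text
in False
f0 [ 0.28002305 -0.08915395 -0.28143803] [-111.97104408  -52.38260759  115.77615784]
contact gap -1.7000000000000006 [-4.18949026  0.12960946 -4.59345268] 13.5583
(0.005, np.float64(-6.1), np.float64(-4.5))
(0.01, np.float64(-6.1), np.float64(-3.3))
(0.015, np.float64(-5.4), np.float64(-3.1))
(0.02, np.float64(-6.2), np.float64(-3.6))
(0.025, np.float64(-5.8), np.float64(-3.5))
(0.03, np.float64(-6.6), np.float64(-3.2))
(0.035, np.float64(-5.9), np.float64(-3.3))
(0.04, np.float64(-5.8), np.float64(-3.2))
(0.045, np.float64(-6.2), np.float64(-3.3))
(0.05, np.float64(-5.9), np.float64(-3.2))
(0.055, np.float64(-6.0), np.float64(-3.3))
(0.06, np.float64(-6.1), np.float64(-3.3))
(0.065, np.float64(-5.9), np.float64(-3.2))
(0.07, np.float64(-6.2), np.float64(-2.5))
(0.075, np.float64(-6.0), np.float64(-2.9))
(0.078, np.float64(-6.4), np.float64(-3.5))
(0.081, np.float64(-5.5), np.float64(-3.7))
(0.084, np.float64(-5.4), np.float64(-3.2))
(0.087, np.float64(-5.4), np.float64(-3.7))
(0.09, np.float64(-5.6), np.float64(-3.3))
(0.093, np.float64(-6.0), np.float64(-3.3))
(0.096, np.float64(-5.9), np.float64(-3.8))
(0.099, np.float64(-5.8), np.float64(-3.2))
(0.102, np.float64(-5.3), np.float64(-4.1))
(0.105, np.float64(-5.9), np.float64(-4.8))
(0.108, np.float64(-6.0), np.float64(-7.0))
(0.111, np.float64(-5.9), np.float64(-8.2))
(0.114, np.float64(-6.3), np.float64(-9.3))
(0.117, np.float64(-6.0), np.float64(-11.1))
22.2583 [-106.06306221  -51.80500586  141.46551331] [ 0.57372676 -0.10241459  0.19679592]
```

Run:
```python
from h import *
g,a,*f0=np.load("st.npy");f0=np.array(f0)
A=.107;G=.3
p,R=lift(A,-52,.7,15,G);servo_line(p,.05,rot=R);print("backed",Fm()-f0)
f1=Fm(6)
print("slide",servo_line(lift(A,-27,.7,15,G)[0],.06,max_force=3),Fm()-f1,tip())
y=-27;L=[];yc=None
while y<5:
    y+=1;servo_line(lift(A,y,.7,15,G)[0],.03);f=Fm()-f1;L.append((y,*f.round(1)))
    if yc is None and f[1]<-1.2: yc=y
    if f[1]<-8 or (yc is not None and y>=yc+13):break
print(*L,sep="\n");print(yc,sense()["t"],tip());np.save("st2.npy",[g,A,y,*f0])
```

```text
backed [-1.39034963  1.28475222 -3.25107508]
slide True [ 1.50763828 -1.14921789  4.02448198] [-106.5299004   -49.65461474  139.75393721]
(-26, np.float64(0.8), np.float64(-0.7), np.float64(3.7))
(-25, np.float64(0.7), np.float64(-0.3), np.float64(4.3))
(-24, np.float64(1.0), np.float64(-0.5), np.float64(3.3))
(-23, np.float64(0.4), np.float64(-0.5), np.float64(3.9))
(-22, np.float64(0.8), np.float64(-0.8), np.float64(3.8))
(-21, np.float64(0.8), np.float64(-0.4), np.float64(4.4))
(-20, np.float64(0.6), np.float64(-0.7), np.float64(4.1))
(-19, np.float64(0.8), np.float64(-2.3), np.float64(3.6))
(-18, np.float64(0.8), np.float64(-3.8), np.float64(2.5))
(-17, np.float64(1.1), np.float64(-3.7), np.float64(2.7))
(-16, np.float64(1.0), np.float64(-3.5), np.float64(3.1))
(-15, np.float64(1.1), np.float64(-4.1), np.float64(2.6))
(-14, np.float64(0.6), np.float64(-4.2), np.float64(3.4))
(-13, np.float64(0.9), np.float64(-4.3), np.float64(2.7))
(-12, np.float64(1.0), np.float64(-4.9), np.float64(3.3))
(-11, np.float64(-0.1), np.float64(-4.8), np.float64(2.8))
(-10, np.float64(0.4), np.float64(-5.2), np.float64(2.9))
(-9, np.float64(0.1), np.float64(-4.4), np.float64(3.0))
(-8, np.float64(-0.1), np.float64(-5.3), np.float64(4.0))
(-7, np.float64(0.1), np.float64(-5.4), np.float64(2.4))
(-6, np.float64(0.1), np.float64(-5.9), np.float64(3.1))
-19 29.9 [-106.81470108   -6.06807837  140.27866374]
```

Run:
```python
from h import *
g,A,y,*f0=np.load("st2.npy");f0=np.array(f0);y+=1.7
servo_line(lift(A,y,.7,15,.3)[0],.03);print(Fm()-f0)
L=[];a=.095
while a<.25:
    a+=.005 if a<.13 else .012
    p,R=lift(a,y,.7,15,g);servo_line(p,.05,rot=R);f=Fm(2)-f0;L.append((round(a,3),*f.round(1)))
    if np.hypot(f[0],f[2])>14: print("STOP");break
print(*L,sep="\n");print(sense()["t"],tip());np.save("st3.npy",[g,a,y,*f0])
```

```text
[-0.62366535 -5.26158049 -0.39544107]
(0.1, np.float64(-2.8), np.float64(-5.1), np.float64(0.3))
(0.105, np.float64(-2.7), np.float64(-5.2), np.float64(-1.8))
(0.11, np.float64(-2.9), np.float64(-6.6), np.float64(-3.4))
(0.115, np.float64(-2.9), np.float64(-6.3), np.float64(-3.1))
(0.12, np.float64(-3.1), np.float64(-5.6), np.float64(-3.4))
(0.125, np.float64(-2.6), np.float64(-5.4), np.float64(-3.3))
(0.13, np.float64(-2.7), np.float64(-5.6), np.float64(-3.3))
(0.142, np.float64(-2.9), np.float64(-6.0), np.float64(-2.3))
(0.154, np.float64(-2.9), np.float64(-5.5), np.float64(-1.4))
(0.166, np.float64(-2.7), np.float64(-5.7), np.float64(-1.8))
(0.178, np.float64(-3.4), np.float64(-4.7), np.float64(-1.7))
(0.19, np.float64(-3.0), np.float64(-5.1), np.float64(-1.9))
(0.202, np.float64(-2.9), np.float64(-5.6), np.float64(-1.9))
(0.214, np.float64(-3.0), np.float64(-5.4), np.float64(-1.4))
(0.226, np.float64(-2.9), np.float64(-5.6), np.float64(-1.2))
(0.238, np.float64(-2.4), np.float64(-5.6), np.float64(-1.5))
(0.25, np.float64(-2.6), np.float64(-5.7), np.float64(-1.2))
35.0167 [-101.25738915   -4.61454056  168.20037043]
```

Run:
```python
from h import *
g,a,y,*f0=np.load("st3.npy");f0=np.array(f0)
for a in(.32,.4,.5,.6):
    p,R=lift(a,y,np.interp(a,[.3,1.4],[.7,.25]),15,g);r=servo_line(p,.08,rot=R,max_force=12);print(a,r,(Fm(2)-f0).round(1))
    if r:break
print(sense()["t"]);np.save("st4.npy",[g,a,y,*f0])
a=read_camera("side")["frame"][60:280,130:350];b=read_camera("wrist")["frame"]
a=cv2.resize(a,(384,384),interpolation=cv2.INTER_CUBIC);b=cv2.resize(b,(400,384))
cv2.imwrite("pics/three.png",np.clip(np.hstack([a,b])[:,:,::-1]*1.5,0,255).astype(np.uint8))
```

```text
0.32 False [-3.2 -4.6  3. ]
0.4 False [-3.4 -4.5  3.3]
0.5 False [-3.4 -4.1  3.6]
0.6 False [-3.4 -4.5  3.3]
36.7833
```

View pics/three.png

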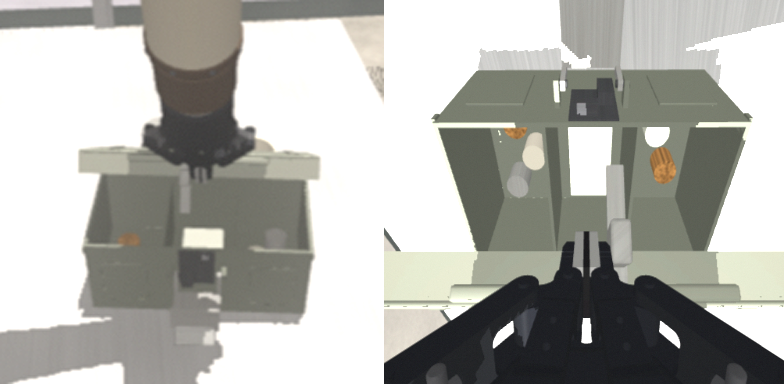

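The lid is past the catch: the wrist view shows the open interior, with the tongue at (620,220) beside the fingers. I'll keep opening it slowly.

Run:
```python
from h import *
g,a,y,*f0=np.load("st4.npy");f0=np.array(f0)
for a in(.7,.8,.9,1.0,1.1,1.2,1.3,1.4,1.48):
    p,R=lift(a,y-min(20,(a-.6)*50),np.interp(a,[.3,1.4],[.7,.25]),15,g);r=servo_line(p,.09,rot=R,max_force=14);print(a,r,(Fm(2)-f0).round(1))
    if r:break
dwell(.3)
x0=tip();print(x0,sense()["t"])
R=sense()["tcp_rot"];p=sense()["tool_pos"]
servo_line(p-XC*.02,.05);servo_line(p-XC*.07+ZC*.02,.15);servo_line(p-XC*.1+ZC*.12,.2)
print(sense()["t"],Fm())
a=read_camera("side")["frame"][60:280,130:350];b=read_camera("top")["frame"][120:280,140:300]
a=cv2.resize(a,(384,384),interpolation=cv2.INTER_CUBIC);b=cv2.resize(b,(400,384))
cv2.imwrite("pics/four.png",np.clip(np.hstack([a,b])[:,:,::-1]*1.4,0,255).astype(np.uint8))
```

```text
0.7 False [-4.9 -1.5  4.3]
0.8 False [-4.9  0.4  2.9]
0.9 False [-2.9  1.1  1.5]
1.0 False [-1.2  0.5 -0.2]
1.1 False [-0.6 -0.1 -0. ]
1.2 False [-0.6 -0.4  0.5]
1.3 False [-0.2 -0.1  0.1]
1.4 False [-0.2  0.2  0.1]
1.48 False [-0.8  0.4 -0.2]
[ 73.29944929 -24.34223225 304.59768358] 41.1583
42.9 [-0.13490737  0.03782551 -0.05166971]
```

View pics/four.png

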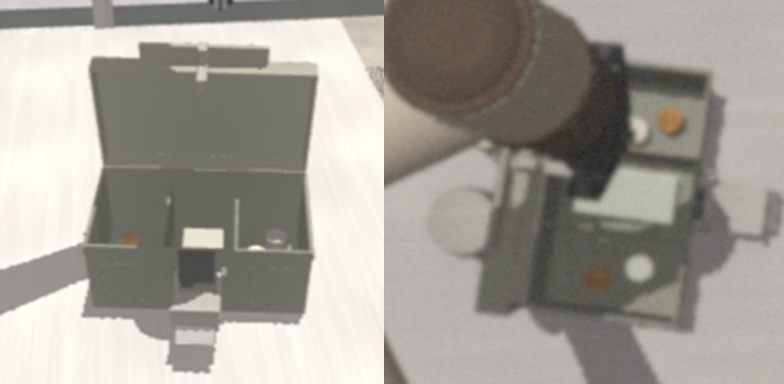

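The lid stands open in both views, with the lip at about (204,47) in the side crop. Contact faded after about 0.95 rad, so I'll estimate the lid angle.

Run:
```python
from h import *
c=read_camera("side")
for a in np.arange(.9,1.76,.1):
    u=[]
    for lx,lz,y in((-112,146,0),(-85,150,-150),(-85,150,150)):
        dx,dz=lx-85,lz-120
        X=W(85+dx*np.cos(a)+dz*np.sin(a),y,120-dx*np.sin(a)+dz*np.cos(a))
        u.append(((proj(c,X)-[130,60])*384/220).round(0).tolist())
    print(round(a,2),u)
print(sense()["t"],tip())
```

```text
0.9 [[199.0, 109.0], [320.0, 117.0], [80.0, 109.0]]
1.0 [[200.0, 95.0], [320.0, 105.0], [82.0, 98.0]]
1.1 [[201.0, 81.0], [320.0, 94.0], [83.0, 87.0]]
1.2 [[201.0, 69.0], [319.0, 84.0], [85.0, 77.0]]
1.3 [[202.0, 59.0], [319.0, 76.0], [87.0, 69.0]]
1.4 [[203.0, 50.0], [318.0, 68.0], [90.0, 61.0]]
1.5 [[204.0, 43.0], [317.0, 62.0], [92.0, 55.0]]
1.6 [[205.0, 37.0], [316.0, 58.0], [94.0, 51.0]]
1.7 [[206.0, 33.0], [315.0, 55.0], [97.0, 48.0]]
43.1 [-26.44353921 -24.02575887 422.90678104]
```

Run:
```python
from h import *
c=read_camera("top");f=c["frame"];o=cv2.imread("pics/top0.png")[:,:,::-1]
R=(slice(190,236),slice(150,192))
out=[]
for im in(o,f):
    g=cv2.GaussianBlur(cv2.cvtColor(np.ascontiguousarray(im),cv2.COLOR_RGB2GRAY),(0,0),1)
    k=cv2.HoughCircles(cv2.resize(g[180:245,140:215],None,fx=4,fy=4,interpolation=cv2.INTER_CUBIC),cv2.HOUGH_GRADIENT,1,60,param1=60,param2=18,minRadius=45,maxRadius=75)
    for u,v,r in (k[0][:2] if k is not None else []):
        p=(140+u/4,180+v/4);print(p,r/4,case(ray(c,p,.136)))
a=o[120:280,140:300];b=f[120:280,140:300]
cv2.imwrite("pics/five.png",np.clip(cv2.resize(np.hstack([a,b]),(800,400),interpolation=cv2.INTER_CUBIC)[:,:,::-1]*1.5,0,255).astype(np.uint8))
```

```text
(no output)
```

View pics/five.png

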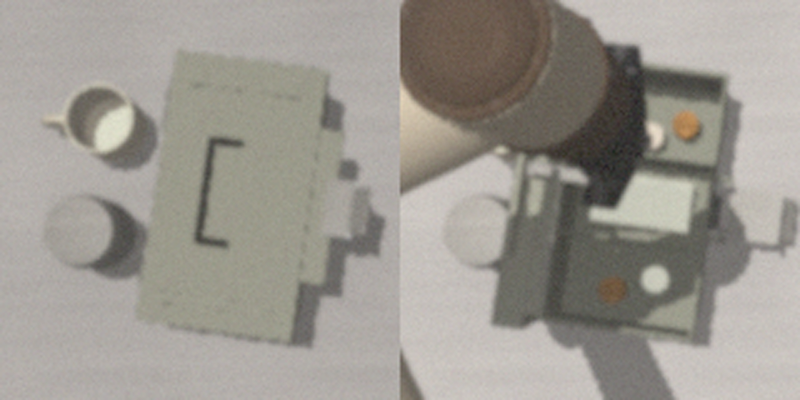

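Canister's left edge is at crop x=44 before and after, so it hasn't moved. The lid is at about 1.44 rad and the canister clears it, so I'll nudge the lid gently to about 1.57 to be safe, then hand in.

Run:
```python
from h import *
g,a,y,*f0=np.load("st4.npy")
p,R=lift(1.48,y-20,.25,15,g)
servo_line(p-XC*.07+ZC*.02,.25);servo_line(p-XC*.015,.2)
f=Fm(3)
for a in(1.5,1.57,1.61):
    q,R=lift(a,y-20,.25,15,g);r=servo_line(q,.06,rot=R,max_force=12);print(a,r,Fm(2)-f)
    if r:break
dwell(.2);p=sense()["tool_pos"]
servo_line(p-XC*.02,.06);servo_line(p-XC*.08+ZC*.03,.2);servo_line(p-XC*.1+ZC*.1,.3)
dwell(.2);print(sense()["t"],Fm())
fr=read_camera("side")["frame"][60:280,130:350]
cv2.imwrite("pics/six.png",np.clip(cv2.resize(fr,(384,384),interpolation=cv2.INTER_CUBIC)[:,:,::-1]*1.4,0,255).astype(np.uint8))
```

```text
1.5 False [-0.66186171  0.19312726 -0.85168853]
1.57 False [-0.27981113  0.33569354 -0.10299393]
1.61 False [-1.16003412  1.03648494 -0.12452644]
47.325 [-0.29442981  0.07366396 -0.18627222]
```

View pics/six.png

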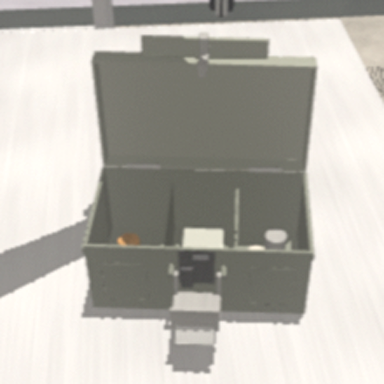

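The lid now stands near vertical, with its lip at (205,38), which is about 1.58 rad. The clasp hangs down at (195,330) and the robot is clear.

```bash
python3 -c "
from station import *
print(close_job())"
```

```text
the job is handed in; nothing more can be done
None
```

I opened the tackle case and handed the job in at about 47 s: clasp swung down, catch felt at about 0.10 rad and slid over, lid standing open at about 1.58 rad with the robot clear; I saw nothing else on the shelf move, though I compared before and after only for the canister.

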